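Take the snap-tab cover off a lathe's backup-battery box

ROBOT

A 6-joint arm with a two-finger parallel gripper is mounted at the origin on the work surface. World frame = base frame: x ahead of the robot, y to its left, z up, the work surface at z = 0. Lengths are in mm, angles in rad, forces in N, time in s.
With the tool pointing down it reaches from about 350 to 775 mm from the base axis. Payload 7.3 kg.
Tool frame: the origin (TCP) lies on the centre line of the jaws, within the pads' length; the fingertips stand finger_overhang ahead of it and the grasp point (between the pads) lies 8 mm behind it (finger_overhang is the distance from the TCP to the fingertips, in mm); z points along the fingers, y is the line along which they close (so a half turn about z gives the same grasp; the last joint's range is limited). The gripper opens to 92 mm and grips with 3 to 60 N. Pads are 19 mm wide; open, the fingers measure 130 mm over their backs; the gripper's body (75 mm by 190 mm) begins 47 mm behind the grasp point.
Start: joints at [-1.438, 0.342, 1.524, -0, 1.275, -0.146], TCP at [144.503, -504.74, 237.741] pointing down, gripper open.
Joint ranges: [-2.53, 2.53], [-0.77, 2.02], [0.04, 2.7], [-1, 4.14], [0.28, 2.66], [-3.11, 3.11]. Speed limits (rad/s): [2.57, 2.57, 3.14, 3.14, 3.14, 3.14].

INTERFACE

Orientations are given as [roll, pitch, yaw] about the fixed x, y, z axes, in that order (R = Rz(yaw) Ry(pitch) Rx(roll)).
In Python, from plant import get_obs, capture, close_job, finger_overhang gives the robot as it stands.
- The arm moves only by the shell command python3 -m inch 'ROWS'. ROWS is JSON, one flat list of numbers, 7 for each row, row after row: the turn, a rotation vector about the tool's x, y, z scaled (see below), then the shift along the tool's x, y, z scaled (see below), then the closure, from -1 (fully open) to 1 (shut). In form: [ax, ay, az, tx, ty, tz, gripper, ax, ay, az, tx, ty, tz, gripper, ...]. A call has 1 to 10 rows; each row shifts and turns the commanded pose from where the row before left it, along the tool's axes as they then stand; what a row does not reach is not made up. The controller multiplies each number of a shift by 0.8 m and each number of a turn by 1.5 rad. A row lasts 1/12 s, in which the tool goes at most 41.7 mm and 7.16 degrees, less where a joint would pass 70% of its speed; a pose out of reach is approached as far as the arm can. A call with a number of a shift or a turn outside -1 to 1 is refused whole. A call with a gripper value outside its range is refused whole. The fingers move at their own pace and stop on an object; the grip force is fixed at half the most. Time passes only in rows, so rows that do not move let the fingers close. It gives the time, the measured TCP pose, the force, the opening and the grip force at its end, in the units of the state.
- get_obs(): the state, without advancing time (a new reading comes with each control period).
- capture(name): name is "side" or "top"; returns a dict with "image" (420x560x3 uint8, red, green, blue), "mtx" (3x3 intrinsics, pixels), "pose" (4x4, takes a point from camera to world coordinates). Camera axes: x right, y up, looking along -z (the intrinsics and any distortion apply to the point x, -y, -z); pixel columns grow to the right and rows downward; lengths in mm; the calibration is good to about 2 mm. A picture is of the moment at which its call begins. There is no depth.
- close_job(): hands the job in; it is judged then, once.
The state is a dict: "time": time; "joint_positions": joint angles; "dq": joint speeds; "tau": joint torques, N m; "tool_pos": TCP position; "tcp_rot": TCP orientation; "contact_force": force on the tool from outside, world axes, zero at the start; "moment": the same for the moment, N m; "grip_width": finger opening in mm; "finger_force": force on a finger pad.
Only numpy, scipy, OpenCV 4.12 (cv2) and the standard library are available. Lean on these libraries where they do the work, as an engineer would, in place of code of your own. Each camera call takes 0.05 s, during which the arm holds its last target. There are 200 camera calls.

TASK

Open the battery box so that its cells can be changed: gently squeeze the cover's snap tab inward against the rib opposite it, and while holding it in lift the cover straight off; do not wrench the cover against the box while it is hooked, and do not jam the tab hard against its stop. Then set the cover down gently, flat and right way up, in the empty blue tray, and let go. Leave the other things where they are.

Things in the scene. Friction and masses are not known exactly. Their poses are not given: they have to be found in the camera images.
- box: Grey open-topped battery box screwed to the bench, 80 (x) x 104 (y) x 60 mm high, walls 4 mm. Origin: centre of its underside; x points from the tab's side to the rib's side, z up. Hidden inside at -x is a steel keeper for the tab's hook, screwed down somewhere in a range of 6.5 mm along x that differs each time: a catch over the hook and, behind the tab, a rigid stop.
- cover: Loose cream cover, 0.12 to 0.2 kg, 80 x 104 mm, axes as the box's. Its skirt reaches into the box (1 to 1.5 mm play). Origin: centre of the skirt's lower edge, 36 mm above the box's underside when fitted. Plate top 29 mm above the origin; on it stand a tab (at -x) and a fixed rib (at +x, 36 mm wide), 56 mm apart over their outer faces, both rising 28 mm, to be pinched from outside along x.
- tab (a joint): How far the springy tab (20 mm wide) is pressed towards the rib, m; 0 when free; 1 N starts it, then 1 N per mm. Its hook, 1.5 mm under the catch, comes free somewhere between 1.5 and 10 mm (11 N), as the keeper happens to sit; 2 mm further it meets the stop and the force rises steeply: squeezing harder only jams it. Squeeze slowly and evenly to that rise or 12 N, and feel if the cover comes up.
- tab_pad (a point): Middle of the tab's outer face, 18 mm above the plate (10 mm below the tab's upper end), at x = -28 mm of the cover; moves with the tab.
- rib_face (a point): Middle of the rib's outer face, 18 mm above the plate, at x = +28 mm of the cover.
- tray_empty: The empty one of two equal blue trays fixed to the bench, 230 (x) x 190 (y) x 50 mm high, walls and floor 5 mm (with the rim 252 x 204 mm). Origin: centre of its underside.
- tray_full: The other blue tray, same size, with two brass fittings in it. Origin: centre of its underside.
- fitting_a: Brass flange fitting, 50 x 50 mm, 36 mm high, standing in the full tray. Origin: centre of its underside. Leave alone.
- fitting_b: A second, equal fitting in the full tray. Leave alone.
- slug: Upright brass bar blank, 40 mm across, 50 mm high, beyond the box. Origin: centre of its underside. Leave alone.
- caliper: Steel caliper lying beyond the box, 200 mm long along its x, 9 mm thick, jaws at its -x end towards +y. Origin: middle of the beam's underside. Leave alone.
Not all that is in view belongs to the job. Leave any red look-alike of the box alone. Leave any pink look-alike of the cover alone.

How it is judged:
By the outcome, as a careful person would: the job done as asked, in the order asked, and still so for the second after the job is handed in, with the robot touching nothing.
It also fails if it takes over 61 s, if anything falls off the work surface, if the arm or the gripper's body presses on something with over 40 N, if the wrist force passes 120 N, or if a joint passes its speed limit or range.

## Working session

There is one attempt and no reset: what is moved stays moved. The work goes in short steps, Python scripts to look and compute and a shell command to move; the robot and the scene stay as the last step left them, time stands still between calls to the robot, and variables do not carry over. Pictures are saved under pics/ and viewed, at most 10 in all, crops included, and the job is handed in when it is done.

```bash
ls; mkdir -p pics
python3 - <<'E'
from plant import *
import cv2,numpy as np
print(finger_overhang, get_obs())
for n in("top","side"):
    c=capture(n); cv2.imwrite(f"pics/{n}0.png",c["image"][:,:,::-1]); np.savez(f"{n}0.npz",**c); print(n,c["mtx"],c["pose"].round(3),[k for k in c])
E
```

```text
pics
11.0 {'time': 0.0, 'joint_positions': array([-1.43800414e+00,  3.42685025e-01,  1.52502070e+00, -2.05368128e-05,
        1.27537225e+00, -1.45967042e-01]), 'dq': array([-0.00043016,  0.00098793,  0.00177628,  0.0018745 , -0.00166158,
       -0.00032564]), 'tau': array([ 2.26861830e-04, -4.31240916e+01, -2.44219261e+01,  7.17903790e-02,
        5.59670012e-02, -1.20004215e-04]), 'tool_pos': array([ 144.44110553, -504.3379936 ,  237.06321965]), 'tcp_rot': array([-3.14012026e+00, -1.96610593e-04,  2.78765076e-01]), 'contact_force': array([ 0.87766343, -0.44414454,  0.5462734 ]), 'moment': array([0.03640472, 0.07619771, 0.00984203]), 'finger_force': 0.0, 'grip_width': 91.74783454565122}
top [[475.16491864   0.         279.56092274]
 [  0.         475.16491864 201.86146185]
 [  0.           0.           1.        ]] [[ 1.700000e-02  9.920000e-01 -1.250000e-01  4.421240e+02]
 [-1.000000e+00  1.800000e-02  1.000000e-03 -3.490000e+00]
 [ 4.000000e-03  1.250000e-01  9.920000e-01  1.059447e+03]
 [ 0.000000e+00  0.000000e+00  0.000000e+00  1.000000e+00]] ['image', 'mtx', 'pose']
side [[459.22690572   0.         280.24213668]
 [  0.         459.22690572 211.35149814]
 [  0.           0.           1.        ]] [[-9.12000e-01  2.07000e-01 -3.54000e-01  2.33236e+02]
 [-4.10000e-01 -4.81000e-01  7.75000e-01  6.80715e+02]
 [-1.00000e-02  8.52000e-01  5.24000e-01  5.45537e+02]
 [ 0.00000e+00  0.00000e+00  0.00000e+00  1.00000e+00]] ['image', 'mtx', 'pose']
```

View pics/top0.png

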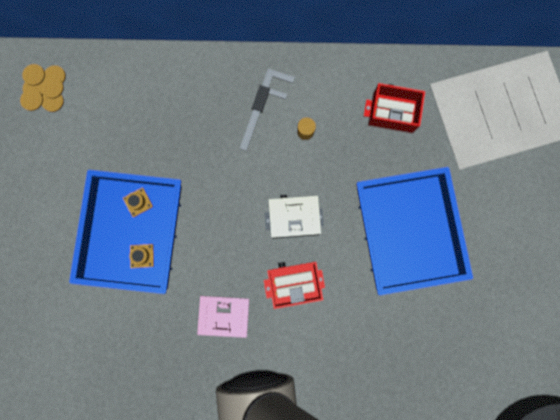

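View pics/side0.png

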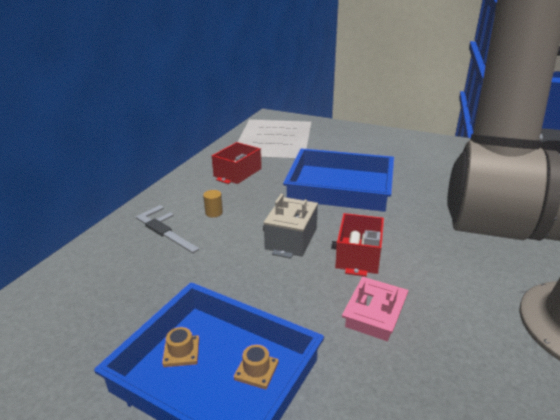

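Top view, candidates: the cream cover on the grey box at (294,217) is the target. The pink look-alike is at (223,317), and the red boxes are at (295,285) and (396,108). The empty tray is at (413,231) and the full tray at (127,231). Next is a close crop and first measurements.

```bash
cat > h.py <<'E'
import cv2,numpy as np
def ray(c,uv):
    p=np.linalg.inv(c["mtx"])@[uv[0],uv[1],1]; d=c["pose"][:3,:3]@[p[0],-p[1],-p[2]]
    return c["pose"][:3,3],d/np.linalg.norm(d)
def onz(c,uv,z):
    o,d=ray(c,uv); return o+d*(z-o[2])/d[2]
def tri(c1,a,c2,b):
    o1,d1=ray(c1,a);o2,d2=ray(c2,b)
    s=np.linalg.lstsq(np.c_[d1,-d2],o2-o1,rcond=None)[0]
    p,q=o1+s[0]*d1,o2+s[1]*d2
    return (p+q)/2,np.linalg.norm(p-q)
def blob(c,kind,near):
    h=cv2.cvtColor(c["image"],cv2.COLOR_RGB2HSV); H,S,V=cv2.split(h)
    m={"cream":(S<60)&(V>165),"blue":(H>105)&(H<125)&(S>180)&(V>100)}[kind].astype(np.uint8)
    m=cv2.morphologyEx(m,cv2.MORPH_CLOSE,np.ones((3,3)))
    cs=[k for k in cv2.findContours(m,0,2)[0] if cv2.contourArea(k)>200]
    return min(cs,key=lambda k:-cv2.pointPolygonTest(k,near,True))
E
python3 - <<'E'
from h import *
t=dict(np.load("top0.npz"));s=dict(np.load("side0.npz"))
a=t["image"][190:250,255:335];b=s["image"][180:260,250:330]
f=lambda i,w:cv2.resize(i[:,:,::-1],(400,w),interpolation=cv2.INTER_CUBIC)
cv2.imwrite("pics/crop0.png",np.hstack([np.vstack([f(a,300),np.zeros((100,400,3),np.uint8)]),f(b,400)]))
k=blob(t,"cream",(294,217)); r=cv2.minAreaRect(k); print(r)
for q in cv2.boxPoints(r): print(q,onz(t,q,65).round(1))
print("c",onz(t,r[0],65))
k=blob(t,"blue",(413,231)); r=cv2.minAreaRect(k); print("tray",r,onz(t,r[0],50)); 
for q in cv2.boxPoints(r): print(q,onz(t,q,50).round(1))
E
```

```text
((294.52789306640625, 215.89085388183594), (38.61589813232422, 50.79914474487305), 85.91438293457031)
[267.81723 198.44162] [574.   19.9  65. ]
[318.48727 194.82233] [583.7 -87.   65. ]
[321.23856 233.34009] [502.4 -93.3  65. ]
[270.5685  236.95938] [492.9  12.5  65. ]
c [538.03761513 -36.94035816  65.        ]
tray ((413.43316650390625, 230.42398071289062), (115.94476318359375, 95.27264404296875), 78.40782928466797) [ 512.9194062  -290.79916856   50.        ]
[355.1193  183.20631] [ 612.5 -166.9   50. ]
[448.44864 164.06184] [ 658.1 -369.3   50. ]
[471.74704 277.64166] [ 415.7 -411.7   50. ]
[378.4177  296.78613] [ 372.8 -215.1   50. ]
```

View pics/crop0.png

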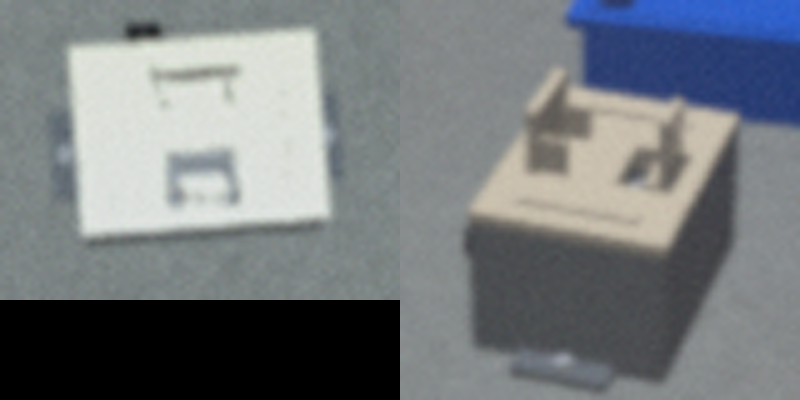

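The crop shows the cream cover on the grey box. The wide rib is on the far (+x) side at top px (294,205), and the tab with its window is on the near (-x) side at (295,222), so the cover's yaw is about +0.09. Next I check heights from the two views and start turning the tool.

```bash
python3 - <<'E'
from h import *
t=dict(np.load("top0.npz"));s=dict(np.load("side0.npz"))
for n,a,b in [("+x+y",(268.5,198.5),(264.4,224)),("-x+y",(271,237.3),(303.6,230)),("-x-y",(321.2,233.5),(317.6,202.6)),("rib",(294.2,204.6),(279.5,197)),("tab",(295,221),(306,200)),
 ("trayNear-left?",(378.4,296.8),(394,156)),("tray +x+y",(355.1,183.2),(285,179))]:
    print(n,*[np.round(x,1) for x in tri(t,a,s,b)])
E
python3 -m inch '[0,0,-0.08,0,0,0,-1, 0,0,-0.08,0,0,0,-1, 0,0,-0.08,0,0,0,-1, 0,0,-0.08,0,0,0,-1, 0,0,-0.08,0,0,0,-1, 0,0,-0.08,0,0,0,-1, 0,0,-0.08,0,0,0,-1, 0,0,-0.08,0,0,0,-1, 0,0,-0.08,0,0,0,-1, 0,0,-0.08,0,0,0,-1]'
```

```text
+x+y [572.5  17.8  60.2] 4.4
-x+y [491.8  11.5  63.6] 1.1
-x-y [502.  -93.3  64.1] 0.1
rib [559.6 -34.4  95.3] 2.9
tab [516.4 -39.7  96.7] 17.2
trayNear-left? [ 378.1 -194.8  148.4] 3.0
tray +x+y [ 608.8 -165.4   62.7] 3.3
time: 0.93
tool_pos: [144.5, -504.5, 237.3]
tcp_rot: [-3.141, -0.001, 1.485]
contact_force: [-0.1, 0.0, -0.4]
grip_width: 91.6
finger_force: 0.0
```

```bash
python3 -m inch '[0,0,-0.06,0,0,0,-1, 0,0,-0.057,0,0,0,-1, 0,0,0,0.0336,0.0339,0,-1, 0,0,0,0.0336,0.0339,0,-1, 0,0,0,0.0336,0.0339,0,-1, 0,0,0,0.0336,0.0339,0,-1, 0,0,0,0.0336,0.0339,0,-1, 0,0,0,0.0336,0.0339,0,-1, 0,0,0,0.0336,0.0339,0,-1, 0,0,0,0.0336,0.0339,0,-1]'
python3 -m inch '[0,0,0,0.0336,0.0339,0,-1, 0,0,0,0.0336,0.0339,0,-1, 0,0,0,0.0336,0.0339,0,-1, 0,0,0,0.0336,0.0339,0,-1, 0,0,0,0.0336,0.0339,0,-1, 0,0,0,0.0336,0.0339,0,-1, 0,0,0,0.0336,0.0339,0,-1, 0,0,0,0.0336,0.0339,0,-1, 0,0,0,0,0,0.05,-1, 0,0,0,0,0,0.05,-1]'
python3 - <<'E'
from plant import *
from h import *
for n in("top","side"):
    c=capture(n); np.savez(f"{n}1.npz",**c); 
    im=c["image"]; 
    if n=="side": cv2.imwrite("pics/side1.png",cv2.resize(im[110:260,200:380][:,:,::-1],(720,600),interpolation=cv2.INTER_CUBIC))
o=get_obs();print(o["time"],o["tool_pos"],o["tcp_rot"],o["contact_force"])
E
```

```text
time: 1.77
tool_pos: [343.5, -270.6, 237.6]
tcp_rot: [-3.141, -0.0, 1.654]
contact_force: [0.2, -1.3, -1.3]
grip_width: 91.9
finger_force: 0.0
time: 2.6
tool_pos: [543.6, -38.2, 158.2]
tcp_rot: [3.136, 0.002, 1.658]
contact_force: [0.5, -0.6, -0.7]
grip_width: 91.6
finger_force: 0.0
2.7 [537.09398633 -38.50888518 151.80116482] [-3.12883655 -0.00372952  1.65552362] [-1.00489339  0.19614929  0.29575106]
```

View pics/side1.png

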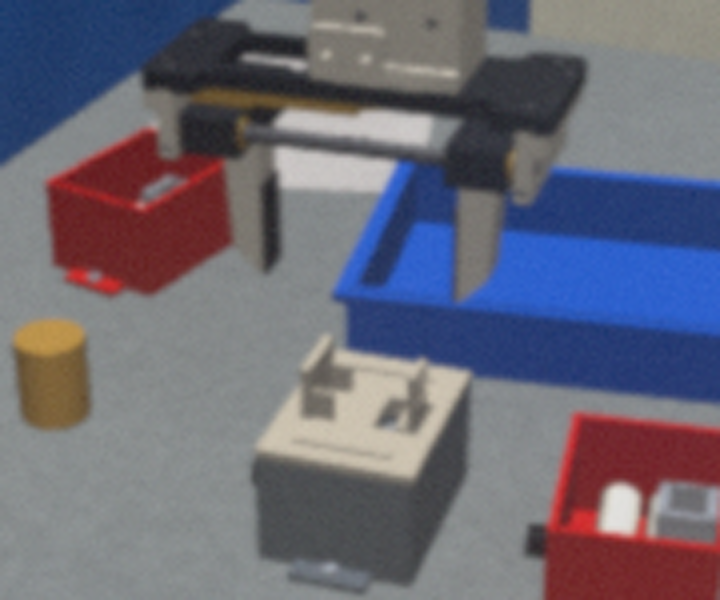

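The view shows the open fingers straddling rib and tab in line, with clear space beside the plate. I'll lower to just above the plate.

```bash
python3 -m inch '[0,0,0,0.0015,0.001,0.015,-1, 0,0,0,0,0,0.015,-1, 0,0,0,0,0,0.015,-1, 0,0,0,0,0,0.015,-1, 0,0,0,0,0,0.012,-1, 0,0,0,0,0,0.008,-1, 0,0,0,0,0,0.006,-1, 0,0,0,0,0,0.004,-1, 0,0,0,0,0,0,-1, 0,0,0,0,0,0,-0.3]'
python3 - <<'E'
from plant import *
from h import *
o=get_obs();print(o["time"],o["tool_pos"],o["tcp_rot"],o["contact_force"],o["moment"],o["grip_width"])
c=capture("side"); cv2.imwrite("pics/side2.png",cv2.resize(c["image"][130:260,210:366][:,:,::-1],(720,600),interpolation=cv2.INTER_CUBIC))
E
```

```text
time: 3.53
tool_pos: [542.0, -38.8, 86.1]
tcp_rot: [3.141, 0.0, 1.654]
contact_force: [-0.5, 0.1, -0.3]
grip_width: 88.8
finger_force: 0.0
3.5333 [541.96774443 -38.79510107  86.06844531] [3.14117250e+00 2.11369894e-04 1.65426880e+00] [-0.49058895  0.05987316 -0.34677596] [-0.01088575 -0.12146138 -0.00560134] 88.75209888676505
```

View pics/side2.png

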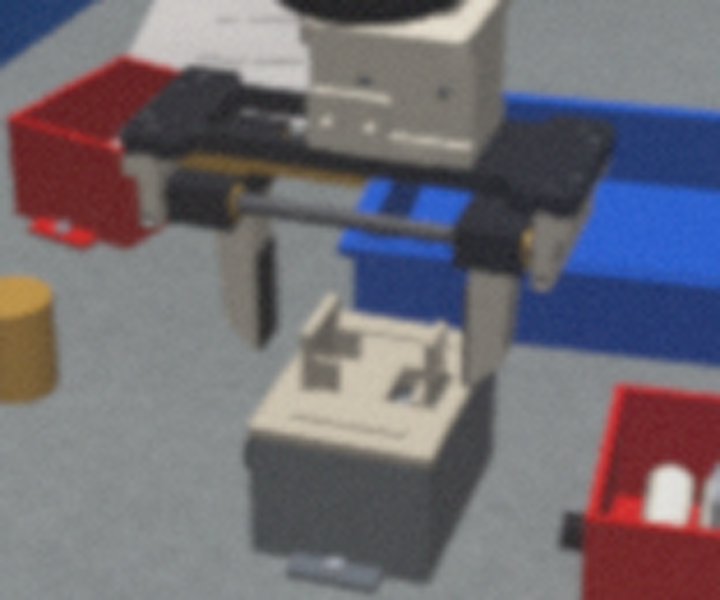

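```bash
python3 -m inch '[0,0,0,0.001,-0.003,0.004,-0.35, 0,0,0,0,0,0.0035,-0.35, 0,0,0,0,0,0,-0.35, 0,0,0,0,0,0,-0.35, 0,0,0,0,0,0,-0.35, 0,0,0,0,0,0,-0.35]'
python3 - <<'E'
from plant import *
from h import *
o=get_obs();print(o["time"],o["tool_pos"],o["tcp_rot"],o["contact_force"],o["moment"],o["grip_width"])
c=capture("side"); cv2.imwrite("pics/side3.png",cv2.resize(c["image"][150:230,250:350][:,:,::-1],(750,600),interpolation=cv2.INTER_CUBIC))
E
```

```text
time: 4.08
tool_pos: [539.4, -38.1, 79.8]
tcp_rot: [3.141, 0.0, 1.654]
contact_force: [0.1, 0.0, 0.1]
grip_width: 61.9
finger_force: 0.0
4.0833 [539.40049421 -38.13448943  79.80091842] [3.14135973e+00 1.71985636e-04 1.65434267e+00] [0.10162938 0.0341055  0.09075444] [-0.04289128 -0.12400927 -0.03988324] 61.94944261396103
```

View pics/side3.png

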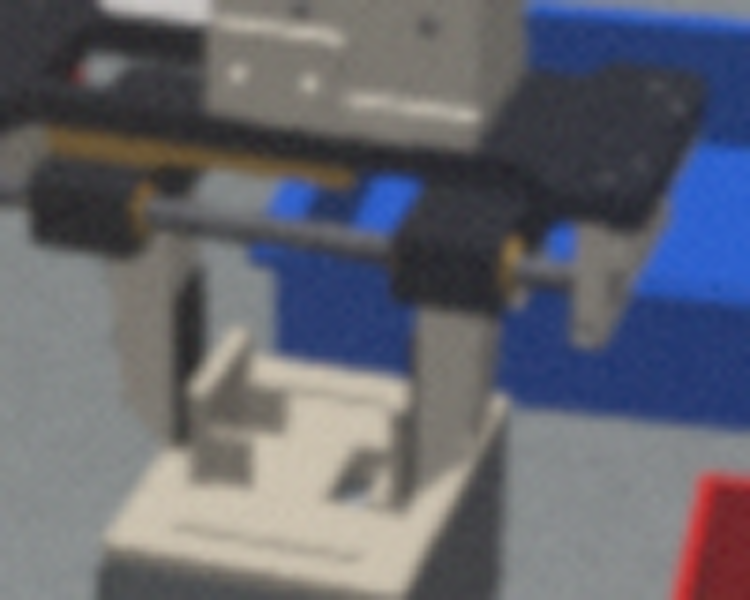

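Both tips are just clear of the plate, with the tab and rib between the pads. I'll close in small steps and watch for contact.

```bash
for i in 1; do python3 -m inch '[0,0,0,0,0,0,-0.3, 0,0,0,0,0,0,-0.28, 0,0,0,0,0,0,-0.27, 0,0,0,0,0,0,-0.27]'; done; python3 -m inch '[0,0,0,0,0,0,-0.255, 0,0,0,0,0,0,-0.255, 0,0,0,0,0,0,-0.255]'; python3 -m inch '[0,0,0,0,0,0,-0.24, 0,0,0,0,0,0,-0.24, 0,0,0,0,0,0,-0.24]'
```

```text
time: 4.47
tool_pos: [539.0, -38.1, 79.7]
tcp_rot: [-3.141, 0.0, 1.654]
contact_force: [-1.8, -0.6, 1.4]
grip_width: 58.5
finger_force: 0.7
time: 4.72
tool_pos: [539.1, -38.1, 79.7]
tcp_rot: [-3.141, 0.0, 1.654]
contact_force: [-1.5, 0.0, 2.1]
grip_width: 57.9
finger_force: 1.0
time: 4.97
tool_pos: [539.2, -38.1, 79.7]
tcp_rot: [-3.141, 0.0, 1.654]
contact_force: [-2.0, -0.8, 2.3]
grip_width: 57.0
finger_force: 1.2
```

```bash
python3 -m inch '[0,0,0,0,-0.001,-0.0015,-0.24, 0,0,0,0,0,0,-0.24, 0,0,0,0,0,0,-0.24]'; python3 -m inch '[0,0,0,0,-0.001,0,-0.24, 0,0,0,0,0,0,-0.24, 0,0,0,0,0,0,-0.24]';  python3 -m inch '[0,0,0,0,0,0,-0.225, 0,0,0,0,0,0,-0.225, 0,0,0,0,0,0,-0.225]'
```

```text
time: 5.22
tool_pos: [538.7, -38.2, 81.0]
tcp_rot: [3.141, 0.0, 1.654]
contact_force: [-0.5, 0.4, -0.2]
grip_width: 56.8
finger_force: 0.3
time: 5.47
tool_pos: [537.9, -38.3, 81.0]
tcp_rot: [3.141, 0.0, 1.654]
contact_force: [0.8, -0.3, 0.3]
grip_width: 56.8
finger_force: 0.1
time: 5.72
tool_pos: [538.0, -38.3, 81.0]
tcp_rot: [3.141, 0.0, 1.654]
contact_force: [1.4, 0.6, -0.5]
grip_width: 56.3
finger_force: 0.5
```

```bash
python3 -m inch '[0,0,0,0,0.0008,0,-0.215, 0,0,0,0,0.0003,0,-0.205, 0,0,0,0,0.0003,0,-0.195, 0,0,0,0,0.0003,0,-0.185, 0,0,0,0,0,0,-0.185]'; python3 -m inch '[0,0,0,0,0.0003,0,-0.175, 0,0,0,0,0.0003,0,-0.165, 0,0,0,0,0.0003,0,-0.155, 0,0,0,0,0.0003,0,-0.145, 0,0,0,0,0,0,-0.145]'
```

```text
time: 6.13
tool_pos: [538.8, -38.2, 80.9]
tcp_rot: [-3.141, 0.0, 1.654]
contact_force: [-1.2, -0.4, 2.0]
grip_width: 54.6
finger_force: 1.8
time: 6.55
tool_pos: [539.8, -38.0, 80.9]
tcp_rot: [-3.141, 0.0, 1.654]
contact_force: [-3.4, 0.0, 3.1]
grip_width: 52.4
finger_force: 2.9
```

```bash
python3 -m inch '[0,0,0,0,-0.0008,0,-0.145, 0,0,0,0,0,0,-0.145, 0,0,0,0,0,0,-0.145]'; python3 -m inch '[0,0,0,0,0,0,-0.135, 0,0,0,0,0.0002,0,-0.125, 0,0,0,0,0.0002,0,-0.115, 0,0,0,0,0.0002,0,-0.105, 0,0,0,0,0,0,-0.105]'
```

```text
time: 6.8
tool_pos: [539.8, -38.1, 81.0]
tcp_rot: [3.141, 0.0, 1.654]
contact_force: [-0.5, 0.1, 1.6]
grip_width: 52.6
finger_force: 4.3
time: 7.22
tool_pos: [540.2, -38.1, 81.0]
tcp_rot: [3.141, 0.0, 1.654]
contact_force: [0.9, 0.1, 1.6]
grip_width: 50.7
finger_force: 6.8
```

```bash
python3 -m inch '[0,0,0,0,0.0005,0,-0.095, 0,0,0,0,0.0003,0,-0.085, 0,0,0,0,0,0,-0.085]'; python3 -m inch '[0,0,0,0,0.0003,0,-0.075, 0,0,0,0,0.0003,0,-0.065, 0,0,0,0,0,0,-0.065]'
```

```text
time: 7.47
tool_pos: [540.6, -38.1, 81.0]
tcp_rot: [3.141, 0.0, 1.654]
contact_force: [0.8, -0.2, 2.6]
grip_width: 49.9
finger_force: 8.5
time: 7.72
tool_pos: [540.3, -38.1, 80.9]
tcp_rot: [-3.14, 0.0, 1.654]
contact_force: [-2.7, -2.1, 4.8]
grip_width: 48.9
finger_force: 11.4
```

Force is 11.4 N and rising faster than the spring law, so this is likely the stop. I'll hold here and feel for lift.

```bash
python3 -m inch '[0,0,0,0,-0.0003,0,-0.065, 0,0,0,0,0,0,-0.065, 0,0,0,0,0,-0.0012,-0.065, 0,0,0,0,0,-0.0012,-0.065, 0,0,0,0,0,0,-0.065]';  python3 -m inch '[0,0,0,0,0,-0.0012,-0.065, 0,0,0,0,0,0,-0.065]'
```

```text
time: 8.13
tool_pos: [540.2, -37.8, 82.3]
tcp_rot: [-3.14, -0.0, 1.654]
contact_force: [-1.7, -0.3, -1.0]
grip_width: 49.2
finger_force: 8.5
time: 8.3
tool_pos: [540.2, -37.8, 83.4]
tcp_rot: [-3.14, -0.0, 1.654]
contact_force: [-1.7, 0.3, -2.6]
grip_width: 48.8
finger_force: 8.7
```

```bash
python3 -m inch '[0,0,0,0,0,-0.0012,-0.065, 0,0,0,0,0,0,-0.065]';  python3 -m inch '[0,0,0,0,0,-0.0012,-0.065, 0,0,0,0,0,0,-0.065]'
```

```text
time: 8.47
tool_pos: [540.2, -37.9, 84.5]
tcp_rot: [-3.14, -0.0, 1.654]
contact_force: [-2.4, -0.2, -2.9]
grip_width: 48.8
finger_force: 9.0
time: 8.63
tool_pos: [540.3, -37.9, 85.6]
tcp_rot: [-3.141, -0.0, 1.654]
contact_force: [-4.0, 0.0, -3.2]
grip_width: 49.1
finger_force: 9.3
```

```bash
python3 -m inch '[0,0,0,0,-0.0008,0,-0.065, 0,0,0,0,0,-0.0012,-0.065, 0,0,0,0,0,-0.0012,-0.065, 0,0,0,0,0,0,-0.065]'
python3 - <<'E'
from plant import *
from h import *
c=capture("side"); cv2.imwrite("pics/side4.png",cv2.resize(c["image"][160:250,250:340][:,:,::-1],(600,600),interpolation=cv2.INTER_CUBIC))
E
```

```text
time: 8.97
tool_pos: [540.2, -38.1, 87.9]
tcp_rot: [3.141, 0.0, 1.654]
contact_force: [-2.9, -0.8, -0.9]
grip_width: 49.3
finger_force: 8.9
```

View pics/side4.png

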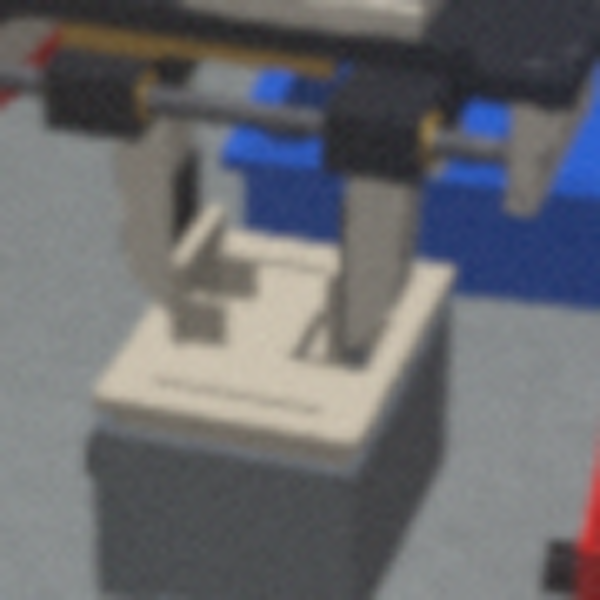

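The cover has risen evenly, with a thin grey skirt gap visible all round its near edge, so the hook is free. Continuing straight up.

```bash
python3 -m inch '[0,0,0,0,-0.0006,-0.002,-0.065, 0,0,0,0,0,-0.003,-0.065, 0,0,0,0,0,-0.003,-0.065, 0,0,0,0,0,-0.003,-0.065]';  python3 -m inch '[0,0,0,0,0,-0.004,-0.065, 0,0,0,0,0,-0.004,-0.065, 0,0,0,0,0,-0.004,-0.065, 0,0,0,0,0,-0.004,-0.065, 0,0,0,0,0,-0.004,-0.065, 0,0,0,0,0,-0.004,-0.065]'; python3 -m inch '[0,0,0,0,0,-0.01,-0.065, 0,0,0,0,0,-0.01,-0.065, 0,0,0,0,0,-0.015,-0.065, 0,0,0,0,0,-0.015,-0.065, 0,0,0,0,0,-0.015,-0.065, 0,0,0,0,0,-0.015,-0.065, 0,0,0,0,0,-0.01,-0.065, 0,0,0,0,0,0,-0.065, 0,0,0,0,0,0,-0.065]'
```

```text
time: 9.35
tool_pos: [540.2, -38.2, 97.0]
tcp_rot: [3.14, 0.0, 1.654]
contact_force: [-0.6, 0.6, -1.6]
grip_width: 49.0
finger_force: 7.7
time: 9.85
tool_pos: [539.6, -38.1, 116.0]
tcp_rot: [3.141, 0.0, 1.654]
contact_force: [0.2, -0.0, -0.9]
grip_width: 49.1
finger_force: 7.7
time: 10.6
tool_pos: [539.7, -38.1, 188.0]
tcp_rot: [3.141, 0.0, 1.654]
contact_force: [-0.3, 0.4, -1.9]
grip_width: 49.1
finger_force: 7.7
```

Run:
```python
from plant import *
from h import *
c=capture("side"); np.savez("side5.npz",**c);cv2.imwrite("pics/side5.png",c["image"][:,:,::-1])
t=capture("top"); np.savez("top5.npz",**t)
# tray: blue blob corners by line fit from first top image, rim height 50
t=dict(np.load("top0.npz"))
k=blob(t,"blue",(413,231)); h=cv2.convexHull(k); P=np.array([onz(t,q[0],50)[:2] for q in h],np.float32)
r=cv2.minAreaRect(P); print("tray world",r, cv2.boxPoints(r).round(1))
```

```text
tray world ((514.4191284179688, -289.7955322265625), (239.58099365234375, 203.91607666015625), 10.660191535949707) [[ 377.8 -211.8]
 [ 415.6 -412.2]
 [ 651.  -367.8]
 [ 613.3 -167.4]]
```

View pics/side5.png

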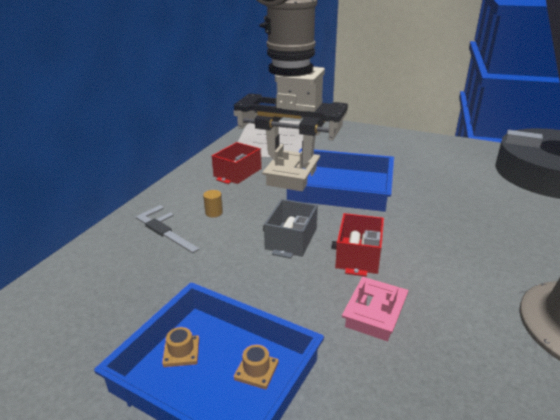

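The cover is off and level in the gripper at (290,170), and the grey box is open at (292,228). Carrying it to the empty tray's centre, about (514,-290).

```bash
python3 -m inch '[0,0,0,-0.012,-0.002,0,-0.065, 0,0,0,-0.025,-0.005,0,-0.065, 0,0,0,-0.037,-0.007,0,-0.065, 0,0,0,-0.042,-0.008,0,-0.065, 0,0,0,-0.042,-0.008,0,-0.065, 0,0,0,-0.042,-0.008,0,-0.065, 0,0,0,-0.042,-0.008,0,-0.065, 0,0,0,-0.037,-0.007,0,-0.065, 0,0,0,-0.022,-0.003,0,-0.065, 0,0,0,-0.01,-0.002,0,-0.065]';python3 -m inch '[0,0,0,0,0,0,-0.065, 0,0,0,0,0,0.01,-0.065, 0,0,0,0,0,0.02,-0.065, 0,0,0,0,0,0.025,-0.065, 0,0,0,0,0,0.025,-0.065, 0,0,0,0,0,0.02,-0.065, 0,0,0,0,0,0.01,-0.065, 0,0,0,0,0,0,-0.065, 0,0,0,0,0,0,-0.065]'
python3 - <<'E'
from plant import *
from h import *
c=capture("side");t=capture("top")
cv2.imwrite("pics/both6.png",np.hstack([cv2.resize(x[:,:,::-1],(400,300),interpolation=cv2.INTER_CUBIC) for x in (c["image"][110:230,260:420],t["image"][150:307,350:560])]))
E
```

```text
time: 11.53
tool_pos: [513.0, -293.2, 186.7]
tcp_rot: [-3.141, 0.0, 1.651]
contact_force: [-0.2, 0.2, -1.7]
grip_width: 49.3
finger_force: 7.7
time: 12.28
tool_pos: [514.4, -289.0, 99.7]
tcp_rot: [-3.141, -0.0, 1.656]
contact_force: [0.9, -0.3, -2.3]
grip_width: 49.1
finger_force: 7.7
```

View pics/both6.png

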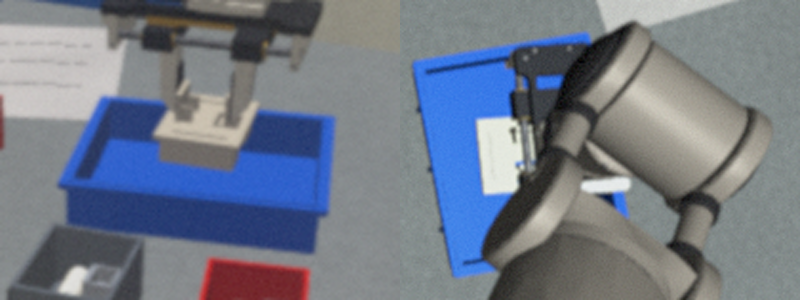

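The cover hangs level over the middle of the empty tray, clear of the walls. I'll lower gently, feeling for the floor.

```bash
python3 -m inch '[0,0,0,0,0,0.01,-0.065, 0,0,0,0,0,0.015,-0.065, 0,0,0,0,0,0.01,-0.065, 0,0,0,0,0,0.008,-0.065, 0,0,0,0,0,0.006,-0.065, 0,0,0,0,0,0.003,-0.065, 0,0,0,0,0,0,-0.065, 0,0,0,0,0,0,-0.065]'; python3 -m inch '[0,0,0,0,0,0.001,-0.065, 0,0,0,0,0,0.001,-0.065, 0,0,0,0,0,0,-0.065]'; python3 -m inch '[0,0,0,0,0,0.001,-0.065, 0,0,0,0,0,0.001,-0.065, 0,0,0,0,0,0,-0.065]'
```

```text
time: 13.05
tool_pos: [514.2, -290.0, 58.2]
tcp_rot: [3.141, 0.0, 1.654]
contact_force: [0.3, -0.3, -2.0]
grip_width: 48.8
finger_force: 7.7
time: 13.3
tool_pos: [514.2, -290.0, 56.6]
tcp_rot: [3.141, 0.0, 1.654]
contact_force: [1.1, -0.4, -2.2]
grip_width: 49.2
finger_force: 7.7
time: 13.55
tool_pos: [514.0, -289.8, 54.7]
tcp_rot: [-3.141, -0.0, 1.654]
contact_force: [0.2, -0.1, -2.7]
grip_width: 48.5
finger_force: 7.7
```

```bash
python3 -m inch '[0,0,0,0,0,0.001,-0.065, 0,0,0,0,0,0.001,-0.065, 0,0,0,0,0,0,-0.065]'; python3 -m inch '[0,0,0,0,0,0.001,-0.065, 0,0,0,0,0,0,-0.065]';python3 -m inch '[0,0,0,0,0,0.001,-0.065, 0,0,0,0,0,0,-0.065]'
```

```text
time: 13.8
tool_pos: [514.0, -289.8, 53.0]
tcp_rot: [-3.141, -0.0, 1.654]
contact_force: [-0.6, 0.0, -1.7]
grip_width: 48.8
finger_force: 7.7
time: 13.97
tool_pos: [514.0, -289.9, 52.3]
tcp_rot: [-3.141, -0.0, 1.654]
contact_force: [-0.1, -0.9, -1.5]
grip_width: 49.0
finger_force: 7.7
time: 14.13
tool_pos: [514.0, -289.9, 51.5]
tcp_rot: [-3.141, -0.0, 1.654]
contact_force: [0.8, 0.3, -1.8]
grip_width: 48.9
finger_force: 7.7
```

```bash
python3 -m inch '[0,0,0,0,0,0.001,-0.065, 0,0,0,0,0,0,-0.065]'; python3 -m inch '[0,0,0,0,0,0.0008,-0.065, 0,0,0,0,0,0,-0.065]';python3 -m inch '[0,0,0,0,0,0.0005,-0.065, 0,0,0,0,0,0,-0.065]'
```

```text
time: 14.3
tool_pos: [514.1, -289.9, 50.7]
tcp_rot: [-3.141, -0.0, 1.654]
contact_force: [0.7, -0.0, -2.6]
grip_width: 49.1
finger_force: 7.7
time: 14.47
tool_pos: [514.1, -289.9, 50.1]
tcp_rot: [-3.142, 0.0, 1.654]
contact_force: [0.6, 0.4, -1.9]
grip_width: 48.9
finger_force: 7.7
time: 14.63
tool_pos: [514.2, -290.0, 50.1]
tcp_rot: [3.141, 0.0, 1.654]
contact_force: [-0.3, 0.3, 0.8]
grip_width: 49.2
finger_force: 7.7
```

Floor contact felt. I'll release slowly, keeping the rib finger still, then open and retreat.

```bash
python3 -m inch '[0,0,0,0,-0.0006,0.0003,-0.09, 0,0,0,0,-0.0006,0,-0.115, 0,0,0,0,-0.0006,0,-0.14, 0,0,0,0,-0.0006,0,-0.165, 0,0,0,0,-0.0006,0,-0.19, 0,0,0,0,-0.0006,0,-0.215, 0,0,0,0,-0.0006,0,-0.24, 0,0,0,0,0,0,-0.26, 0,0,0,0,0,0,-0.28]'; python3 -m inch '[0,0,0,0,0,0,-0.3, 0,0,0,0,0,0,-0.35, 0,0,0,0,0,0,-0.4, 0,0,0,0,0,0,-0.45, 0,0,0,0,0,0,-0.5, 0,0,0,0,0,0,-0.5]'
```

```text
time: 15.38
tool_pos: [510.7, -290.2, 49.3]
tcp_rot: [-3.141, -0.0, 1.654]
contact_force: [0.4, -0.7, 0.8]
grip_width: 58.3
finger_force: 0.0
time: 15.88
tool_pos: [510.8, -290.2, 49.5]
tcp_rot: [-3.142, 0.0, 1.654]
contact_force: [-0.3, -0.6, 0.7]
grip_width: 68.5
finger_force: 0.0
```

```bash
python3 -m inch '[0,0,0,0,0,-0.005,-0.5, 0,0,0,0,0,-0.01,-0.5, 0,0,0,0,0,-0.02,-0.5, 0,0,0,0,0,-0.03,-0.5, 0,0,0,0,0,-0.04,-0.5, 0,0,0,0,0,-0.04,-0.5, 0,0,0,0,0,-0.04,-0.5, 0,0,0,0,0,-0.03,-0.5, 0,0,0,0,0,0,-0.5, 0,0,0,0,0,0,-0.5]'
python3 - <<'E'
from plant import *
from h import *
c=capture("side");t=capture("top")
o=get_obs();print(o["tool_pos"],o["contact_force"])
cv2.imwrite("pics/both7.png",np.hstack([cv2.resize(x[:,:,::-1],(400,300),interpolation=cv2.INTER_CUBIC) for x in (c["image"][100:280,180:420],t["image"])]))
E
```

```text
time: 16.72
tool_pos: [511.3, -290.6, 223.9]
tcp_rot: [3.138, 0.003, 1.654]
contact_force: [-0.3, 0.6, -0.2]
grip_width: 69.1
finger_force: 0.0
[ 510.27402096 -289.81285873  221.03486818] [ 0.18309819  0.80730722 -0.80325682]
```

View pics/both7.png

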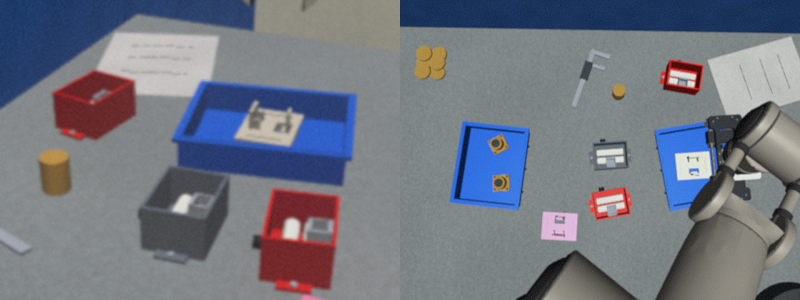

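The cover lies flat and upright in the empty tray at (270,125) in the side crop. The box is open and nothing else has moved.

```bash
python3 -c "
from plant import *
print(close_job())"
```

```text
the job is handed in; nothing more can be done
None
```

The battery box is open and its cover lies flat and right way up in the empty blue tray, let go; nothing else was moved, and the job was handed in at about 17 s with no verdict returned.

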